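Slide the cracked tile off the grading stand into the reject crate

ROBOT

A 6-joint arm with a two-finger parallel gripper is mounted at the origin on the work surface. World frame = base frame: x ahead of the robot, y to its left, z up, the work surface at z = 0. Lengths are in mm, angles in rad, forces in N, time in s.
With the tool pointing down it reaches from about 400 to 925 mm from the base axis. Payload 12.5 kg.
Tool frame: the origin (TCP) lies at the very end of the fingers, on their centre line; the grasp point (between the pads) lies 19 mm behind it (grip_depth is the distance from the TCP to the grasp point, in mm); y points along the fingers, x is the direction in which the jaws open and shut, and the axes are right-handed (so a half turn about y gives the same grasp; the last joint's range is limited). The gripper opens to 95 mm and grips with 3 to 60 N. Pads are 20 mm wide; open, the fingers measure 119 mm over their backs; the gripper's body (75 mm by 180 mm) begins 59 mm behind the grasp point.
Start: joints at [-1.323, 0.491, 1.559, -0, 1.092, -0.106], TCP at [216.564, -586.299, 214.661] pointing down, gripper open.
Joint ranges: [-3.1, 3.1], [-0.84, 2.19], [0.05, 2.79], [-1.13, 4.28], [0.06, 2.93], [-2.69, 2.69]. Speed limits (rad/s): [2.22, 2.22, 2.79, 3.14, 3.14, 3.14].

INTERFACE

Orientations are given as a rotation vector (axis times angle).
In Python, from rig import * gives the robot as it stands. The module is installed in compiled form; this text tells all that it offers.
- The arm moves only by the shell command python3 -m inch 'ROWS' [FORCE]. ROWS is JSON, a list of rows, each a list of 3 entries, a list of its own where there are three numbers: the shift along the tool's x, y, z scaled (see below), then the turn about the tool's y scaled (see below), then the opening, from -1 (shut) to 1 (fully open). In form: [[[dx, dy, dz], yaw, hand], ...]. A call has 1 to 12 rows; each row is the pose to reach, as a shift and turn from the pose commanded when the call began, along the tool's axes at that moment, turning the shorter way round; what a row does not reach only later rows make up. The controller multiplies each number of a shift by 0.5 m and each number of a turn by 180 degrees. A row lasts 1/10 s, in which the tool goes at most 50 mm and 8.59 degrees, less where a joint would pass 70% of its speed; a pose out of reach is approached as far as the arm can. A call with a number of a shift or a turn outside -1 to 1 is refused whole. A call with a gripper value outside its range is refused whole. The fingers move at their own pace and stop on an object; FORCE is the grip in N (left out, the last holds). Time passes only in rows, so rows that repeat a pose let the fingers close. It gives the time, the measured TCP pose, the force and the opening at its end, in the units of the state.
- get_state(): the state, without advancing time (a new reading comes with each control period).
- snapshot(name): name is "side" or "top" or "wrist"; returns the picture (420x560x3 uint8, blue, green, red); there is no depth.
- camera_model(name): a dict with "camera_matrix" (3x3 intrinsics, pixels), "R" (3x3) and "t" (3): a world point X has camera coordinates R X + t. Camera axes: x right, y down, z forward; pixel columns grow to the right and rows downward; lengths in mm; the calibration is good to about 2 mm. A picture is of the moment at which its call begins: read the wrist's pose just before it. camera_model takes no time and is no camera call; for the wrist camera it gives the pose at the moment of the call.
- finish_job(): hands the job in, once; it reports no verdict.
The state is a dict: "clock": time; "q": joint angles; "joint_velocities": joint speeds; "tau": joint torques, N m; "eef_pos": TCP position; "orientation": TCP orientation; "force": force on the tool from outside, world axes, zero at the start; "torque": the same for the moment, N m; "gripper_width": finger opening in mm.
Only numpy, scipy, OpenCV 4.12 (cv2) and the standard library are available. Lean on these libraries where they do the work, as an engineer would, in place of code of your own. Each camera call takes 0.05 s, during which the arm holds its last target. There are 200 camera calls.

TASK

Swing the little gate at the open end of the grading stand's lane wide open (about a right angle), slide the cracked square tile along the lane and off the open edge so that it drops into the black crate below, then swing the gate shut again. The front of the lane slopes a little up or down, and the tile lies sunk flush with the wood and is cracked: press on it only lightly, never with 25 N or more, and do not lift it up out of the lane. Leave the pots and packing things around it where they are.

Things in the scene. Friction and masses are not known exactly. Their poses are not given: they have to be found in the camera images.
- tile: Cracked square glazed tile, 100 x 100 x 10 mm, 0.2 to 0.35 kg, flat in the lane; origin at its centre, z up. Rails and stop stand level with its top, 10 mm or less from its sides: no finger gets beside or behind it at first. Shut fingertips set down slowly and pressed on its top with 5 to 12 N drag it (it slides easily on the wood). Breaks at 25 N from the gripper. Tips off once its centre is past the edge.
- lane_edge (a point): On the fixed plywood stand: middle of the lane's open end, level with the rear floor. Axes: +y along the lane, out over the edge; x across; z up. Lane 110 mm wide; back stop at y -245. Rails and stop rise 10 mm (rail at -x 35 mm, ledge at +x 95 mm wide). The front 130 mm of the floor is a board with an unmeasured slope, up or down: its edge lies up to 10 mm above or below this point, 150 mm over the bench.
- gate_pivot (a point): Vertical hinge axis of the gate, at the foot of the gate bar; 75 mm to the -x side of the lane's middle, 14 mm outside the edge, 4 mm above the lane floor. Axes are the stand's.
- gate_grip (a point): Grip point on the upright round wooden pin on the free end of the gate bar: the pin is 12 mm in diameter, 48 mm tall; this point is on its axis, 27 mm above the top of the bar and 21 mm below the pin's top, 135 mm from the hinge axis. z up, x along the bar away from the hinge.
- gate (a joint): Angle of the gate in rad: 0 = shut, bar across the open end of the lane; grows as the free end swings outward, away from the stand over the crate (counter-clockwise seen from above); 1.57 = bar points straight out along the lane's +y; stop at 1.75. The bar is 152 mm long, 12 mm thick, 26 mm high with the pin on top; a stiff hinge (about 1 N at the pin) keeps it where it is left.
- crate: Fixed black slatted plastic crate on the bench just beyond the open edge, 240 mm (x) by 220 mm (y, in line with the lane) by 100 mm high, walls 6 mm, open on top; origin at the centre of its underside, z up.
- cup: Bystander: small blue cup, 60 mm diameter, 60 mm high, on the stand's far ledge; origin at the centre of its underside.
- dish: Bystander: small terracotta dish, 68 mm diameter, 35 mm high, on the stand's far ledge; origin at the centre of its underside.
- mug: Bystander: blue mug, 80 mm diameter, 90 mm high, on the bench.
- bowl: Bystander: white bowl, 130 mm diameter, 60 mm high, on the bench.
- tape: Bystander: cardboard ring (tape core), 100 mm diameter, 48 mm high, on the bench.
- spray: Bystander: clear plastic bottle, 60 mm diameter, 170 mm high, on the bench.
- carton: Bystander: small cardboard carton, 140 x 100 x 80 mm, on the bench.
Things that resemble listed ones, but are neither listed nor needed, are in the scene too. What is meant by the tile is not green, orange or yellow, and is the smaller of those in its own colour.

How it is judged (in metres and radians):
On the way, in this order (a step that is already met when the one before it is completed fails the run):
1. the gate is swung open past 1.2 rad (about 70 degrees) (value of joint gate above 1.2 rad), for 0.1 s.
2. the tile has dropped into the crate (x of tile in the frame of crate between -0.114 and 0.114 m and y of tile in the frame of crate between -0.104 and 0.104 m and z of tile in the frame of crate below 0.085 m), for 0.3 s.
At the end, for the whole second after the job is handed in: The tile lies at rest in the crate (its centre within the crate's walls and less than 85 mm above the bench) and the gate is shut to within 0.15 rad (9 degrees) and still (all of step 2 and linear speed of tile below 0.03 m/s and value of joint gate below 0.15 rad and velocity of joint gate below 0.05 rad/s); the robot touches nothing.
It fails at once if the cracked tile is loaded with more than 25 N by the gripper or arm (contact force between any of the fingers, the arm and tile above 25 N).
It fails at once if the tile is lifted out of the lane (its centre more than 30 mm above the lane floor) (z of tile in the frame of lane_edge above 0.03 m).
It fails at once if a bystander is moved by more than 30 mm (distance of any of cup, dish, mug, bowl, tape, spray, carton from where it was at the start of the episode above 0.03 m).
It also fails if it takes over 72 s, if anything falls off the work surface, if the arm or the gripper's body presses on something with over 40 N, if the wrist force passes 120 N, or if a joint passes its speed limit or range.

## Working session

There is one attempt and no reset: what is moved stays moved. The work goes in short steps, Python scripts to look and compute and a shell command to move; the robot and the scene stay as the last step left them, time stands still between calls to the robot, and variables do not carry over. Pictures are saved under pics/ and viewed, about 8 in all and at most 12, crops included, and the job is handed in when it is done.

```bash
mkdir -p pics; python3 - <<'E'
from rig import *
import cv2,numpy as np
print(get_state())
for n in ["side","top"]:
    cv2.imwrite(f"pics/{n}0.png",snapshot(n)); m=camera_model(n); print(n,m["camera_matrix"],-m["R"].T@m["t"],m["R"])
E
```

```text
{'clock': 0.0, 'q': array([-1.32262405e+00,  4.91535280e-01,  1.55948983e+00, -1.48982763e-06,
        1.09172018e+00, -1.05619381e-01]), 'joint_velocities': array([ 0.00019417, -0.00163744, -0.0008037 , -0.00012194, -0.0002396 ,
        0.00059341]), 'tau': array([ 2.62615674e-05, -6.12652159e+01, -2.58188045e+01,  6.92947232e-02,
        4.81447473e-02, -7.31311161e-05]), 'eef_pos': array([ 216.47860825, -586.02435346,  214.06293572]), 'orientation': array([-1.35528284,  0.94536833, -0.94392753]), 'force': array([ 0.37441525,  0.576918  , -0.27870225]), 'torque': array([ 0.0074268 ,  0.0239372 , -0.04298901]), 'gripper_width': 94.89152627872673}
side [[511.13997831   0.         275.78151269]
 [  0.         511.13997831 217.07134643]
 [  0.           0.           1.        ]] [   71.99978246 -1143.22943994  1335.26306273] [[ 0.91419433 -0.40495034 -0.01624651]
 [-0.28760467 -0.61999381 -0.729994  ]
 [ 0.28553858  0.67202895 -0.68326043]]
top [[442.46703573   0.         282.18974695]
 [  0.         442.46703573 214.23643612]
 [  0.           0.           1.        ]] [ 470.42821432   29.63715502 1484.34505173] [[-0.02678092 -0.99964032  0.0014208 ]
 [-0.99594776  0.02655987 -0.08592221]
 [ 0.08585357 -0.00371612 -0.99630084]]
```

View pics/top0.png

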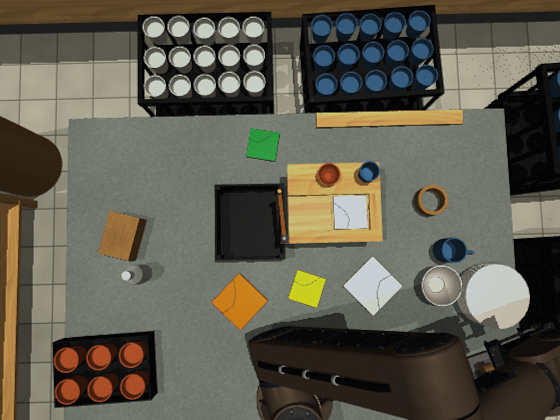

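View pics/side0.png

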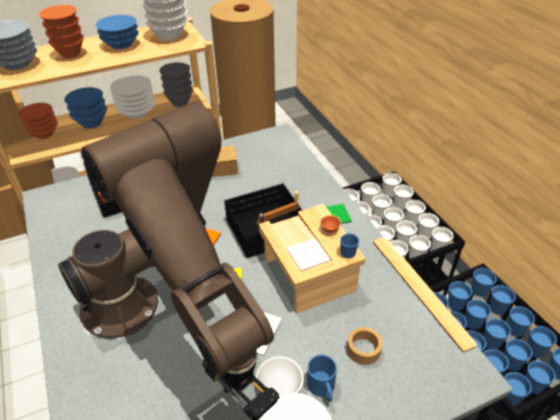

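The top view shows the stand with the white tile in its lane at px (351,212). The crate is at (250,222) and the gate bar runs from (281,190) to (284,243). The other tiles are green (263,145), orange (240,302), yellow (307,289) and a larger white one (373,286). The smaller white one, in the lane, is the one meant. I'll confirm that in an enlarged crop.

```bash
python3 - <<'E'
import cv2
i=cv2.imread("pics/top0.png")[150:270,205:405]
cv2.imwrite("pics/crop1.png",cv2.resize(i,None,fx=4,fy=4,interpolation=cv2.INTER_CUBIC))
E
```

```text
(no output)
```

View pics/crop1.png

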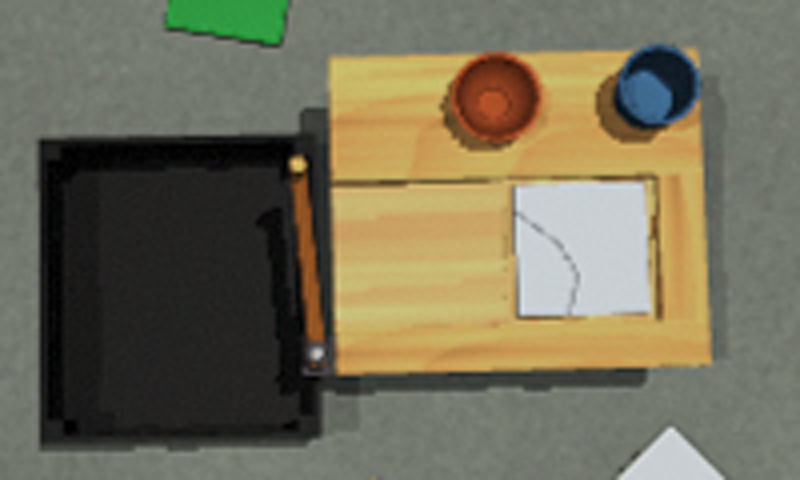

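The crop confirms the smaller white cracked tile, with corners at (514,184), (645,182), (652,313) and (520,316). The pin top is at (297,163) and the hinge at (316,353). Next I turn these into positions.

```bash
cat > h.py <<'E'
from rig import *
import cv2,numpy as np
from scipy.spatial.transform import Rotation as Ro
def ray(m,px,z):
    d=m["R"].T@np.linalg.solve(m["camera_matrix"],[px[0],px[1],1]); c=-m["R"].T@m["t"]
    return c+d*(z-c[2])/d[2]
def proj(m,X):
    p=m["camera_matrix"]@(m["R"]@np.asarray(X,float)+m["t"]); return p[:2]/p[2]
E
python3 - <<'E'
from h import *
np.set_printoptions(precision=1,suppress=True)
m=camera_model("top")
for n,p,z in [("TL",(330,57),160),("TR",(697,47),160),("BR",(712,365),160),("BL",(335,375),160),("t1",(514,184),160),("t2",(645,182),160),("t3",(652,313),160),("t4",(520,316),160),("hinge",(316,353),185),("pin",(297,163),228),("laneL",(331,181),160),("stop",(656,178),160),("stop2",(660,318),160),
 ("c1",(40,140),100),("c2",(300,138),100),("c4",(40,448),100),("c3",(318,437),100),("cup",(657,87),220),("dish",(496,97),195)]:
    print(n,ray(m,(p[0]/4+205-.4,p[1]/4+150-.4),z))
s=get_state();print(Ro.from_rotvec(s["orientation"]).as_matrix())
E
```

```text
TL [737.5   5.7 160. ]
TR [ 737.9 -273.   160. ]
BR [ 496.7 -273.3  160. ]
BL [496.8   8.6 160. ]
t1 [ 636.8 -130.3  160. ]
t2 [ 635.7 -229.1  160. ]
t3 [ 536.8 -230.1  160. ]
t4 [ 537.2 -131.1  160. ]
hinge [512.8  22.5 185. ]
pin [647.6  32.7 228. ]
laneL [642.8   7.6 160. ]
stop [ 638.6 -237.5  160. ]
stop2 [ 532.9 -235.9  160. ]
c1 [689.3 235.3 100. ]
c2 [685.5  30.1 100. ]
c4 [447.5 238.6 100. ]
c3 [450.2  22.3 100. ]
cup [ 697.2 -229.   220. ]
dish [ 697.4 -115.2  195. ]
[[ 0.3 -0.   0.9]
 [-0.9  0.   0.3]
 [-0.  -1.   0. ]]
```

```bash
cat >> h.py <<'E'
def to(X,head=None):
    """scaled tool shift + yaw to world X with tool-x heading deg"""
    s=get_state(); R=Ro.from_rotvec(s["orientation"]).as_matrix(); np.set_printoptions(precision=4,suppress=True)
    h=np.degrees(np.arctan2(R[1,0],R[0,0])); sh=R.T@(np.array(X)-s["eef_pos"])/500
    print("t",round(s["clock"],2),"pos",s["eef_pos"].round(1),"head",round(h,2),"F",s["force"].round(1),"w",round(s["gripper_width"],1),"shift",sh.round(4), "yaw",None if head is None else round(-((head-h+180)%360-180)/180,4))
E
python3 -c "
from h import *
to([500,-200,320],-90)"
```

```text
t 0.1 pos [ 216.5 -586.1  214.1] head -69.73 F [ 0.6 -0.3  0.1] w 95.3 shift [-0.5281 -0.2112  0.7994] yaw 0.1126
```

```bash
python3 -m inch '[[[0,-0.1,0],0,0],[[-0.528,-0.211,0.8],0.1126,0],[[-0.528,-0.211,0.8],0.1126,0],[[-0.528,-0.211,0.8],0.1126,0],[[-0.528,-0.211,0.8],0.1126,0],[[-0.528,-0.211,0.8],0.1126,0],[[-0.528,-0.211,0.8],0.1126,0],[[-0.528,-0.211,0.8],0.1126,0],[[-0.528,-0.211,0.8],0.1126,0],[[-0.528,-0.211,0.8],0.1126,0],[[-0.528,-0.211,0.8],0.1126,0],[[-0.528,-0.211,0.8],0.1126,0]]' 15; python3 -c "
from h import *
to([560,-70,320],-90)"
```

```text
clock: 1.3
eef_pos: [502.0, -197.1, 320.3]
orientation: [-1.211, 1.206, -1.206]
force: [-0.5, 0.3, -0.0]
gripper_width: 47.7
t 1.3 pos [ 502.  -197.1  320.3] head -89.77 F [-0.5  0.3 -0. ] w 47.7 shift [-0.2538  0.0008  0.117 ] yaw 0.0013
```

```bash
python3 -m inch '[[[-0.46,0,0.29],0,0],[[-0.46,0,0.29],0,0],[[-0.46,0,0.29],0,0],[[-0.46,0,0.29],0,0],[[-0.46,0,0.29],0,0],[[-0.46,0,0.29],0,0],[[-0.46,0,0.29],0,0],[[-0.46,0,0.29],0,0],[[-0.46,0,0.29],0,0]]'; python3 -c "
from h import *
to([647,33,190],-90)
m=camera_model('wrist');cv2.imwrite('pics/w1.png',snapshot('wrist'))
print(-m['R'].T@m['t'],m['R'])
for X in [(647.5,32.7,228),(512,21,185),(587,7,150),(642,7,160),(532,7,160)]: print(X,proj(m,X))
np.savez('w1.npz',**m)"
```

```text
clock: 2.2
eef_pos: [644.8, 28.5, 320.1]
orientation: [-1.209, 1.21, -1.21]
force: [-0.6, 0.2, -0.0]
gripper_width: 47.5
t 2.2 pos [644.8  28.5 320.1] head -90.07 F [-0.6  0.2 -0. ] w 47.5 shift [-0.0091  0.2602  0.0045] yaw -0.0004
[718.7434  27.4582 489.9564] [[-0.0014 -1.      0.0001]
 [-0.9649  0.0014  0.2625]
 [-0.2625  0.0003 -0.9649]]
(647.5, 32.7, 228) [271.233  210.1595]
(512, 21, 185) [284.0333 324.668 ]
(587, 7, 150) [296.5832 245.0555]
(642, 7, 160) [297.8593 197.7477]
(532, 7, 160) [296.4066 295.2517]
```

View pics/w1.png

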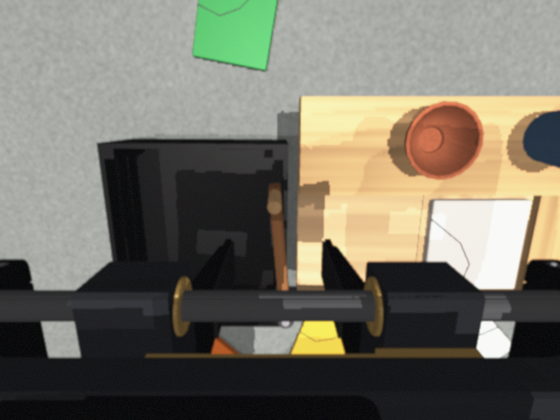

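The wrist view shows the pin top at about (274,206) and its base at (276,186), within 4 px of where I predicted. That puts the pin at about (649,31). I go down around it and close.

```bash
python3 -m inch '[[[-0.006,0.1,0.009],0,0],[[-0.006,0.2,0.009],0,0],[[-0.006,0.26,0.009],0,0],[[-0.006,0.26,0.009],0,0],[[-0.006,0.26,0.009],0,-0.5],[[-0.006,0.26,0.009],0,-1],[[-0.006,0.26,0.009],0,-1],[[-0.006,0.26,0.009],0,-1],[[-0.006,0.26,0.009],0,-1]]' 15; python3 -c "
from h import *
to([647,33,190],-90)"
```

```text
clock: 3.15
eef_pos: [650.0, 32.9, 190.9]
orientation: [-1.209, 1.208, -1.21]
force: [0.1, -0.8, 1.0]
gripper_width: 13.3
t 3.15 pos [650.   32.9 190.9] head -89.99 F [ 0.1 -0.8  1. ] w 13.3 shift [-0.0002  0.0018 -0.0059] yaw 0.0
```

```bash
python3 -m inch '[[[-0.0347,0,-0.0053],-0.041,-1],[[-0.0684,0,-0.0151],-0.083,-1],[[-0.1005,0,-0.0291],-0.124,-1],[[-0.1305,0,-0.0472],-0.166,-1],[[-0.158,0,-0.069],-0.207,-1],[[-0.1824,0,-0.0943],-0.248,-1],[[-0.2033,0,-0.1224],-0.29,-1],[[-0.2204,0,-0.153],-0.331,-1],[[-0.2334,0,-0.1857],-0.372,-1],[[-0.242,0,-0.2196],-0.414,-1],[[-0.2462,0,-0.2545],-0.455,-1],[[-0.2462,0,-0.2545],-0.455,-1]]'; python3 -c "
from h import *
to([520,156,190],0)"
```

```text
clock: 4.35
eef_pos: [521.3, 156.3, 190.9]
orientation: [-1.568, 0.108, -0.109]
force: [-1.1, 0.4, 0.7]
gripper_width: 11.4
t 4.35 pos [521.3 156.3 190.9] head -7.91 F [-1.1  0.4  0.7] w 11.4 shift [-0.0025  0.0017 -0.001 ] yaw -0.044
```

```bash
python3 -m inch '[[[0,0,0],0,0],[[0,0,0],0,0],[[0,0,0],0,0],[[0,-0.06,0],0,0],[[0,-0.14,0],0,-1],[[0,-0.14,0],0,-1],[[0,-0.14,0],0,-1]]'; python3 -c "
from h import *
to([587,-10,200],-90)
cv2.imwrite('pics/top1.png',cv2.resize(snapshot('top')[150:270,205:405],None,fx=4,fy=4,interpolation=cv2.INTER_CUBIC))"
```

```text
clock: 5.05
eef_pos: [522.9, 156.0, 260.3]
orientation: [-1.568, 0.111, -0.113]
force: [-0.6, 0.3, -0.9]
gripper_width: 24.6
t 5.05 pos [522.9 156.  260.3] head -8.16 F [-0.6  0.3 -0.9] w 24.6 shift [ 0.1738  0.1207 -0.3104] yaw 0.4547
```

```bash
python3 -m inch '[[[0.04,0,-0.07],0.4547,-1],[[0.1,0,-0.18],0.4547,-1],[[0.1738,0,-0.3104],0.4547,-1],[[0.1738,0,-0.3104],0.4547,-1],[[0.1738,0,-0.3104],0.4547,-1],[[0.1738,0,-0.3104],0.4547,-1],[[0.1738,0,-0.3104],0.4547,-1],[[0.1738,0.05,-0.3104],0.4547,-1],[[0.1738,0.1,-0.3104],0.4547,-1],[[0.1738,0.16,-0.3104],0.4547,-1],[[0.1738,0.17,-0.3104],0.4547,-1],[[0.1738,0.17,-0.3104],0.4547,-1]]'; python3 -c "
from h import *
to([587,-10,160],-90)"
```

```text
clock: 6.3
eef_pos: [586.3, -9.9, 173.9]
orientation: [-1.213, 1.209, -1.205]
force: [0.2, -0.6, -0.5]
gripper_width: 0.4
t 6.3 pos [586.3  -9.9 173.9] head -89.82 F [ 0.2 -0.6 -0.5] w 0.4 shift [0.0003 0.0277 0.0015] yaw 0.001
```

View pics/top1.png

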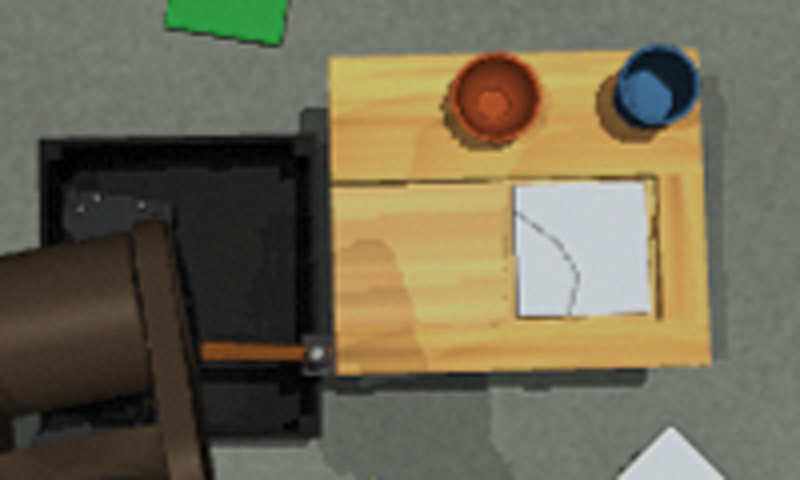

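The bar now points straight out at (255,352), so the gate is open, and the tile hasn't moved. Next I probe the front board.

```bash
python3 -m inch '[[[0,0.016,0],0,-1],[[0,0.02,0],0,-1],[[0,0.024,0],0,-1],[[0,0.024,0],0,-1]]'|tr '\n' ' '
for i in 1; do python3 -m inch '[[[0,0.004,0],0,-1],[[0,0.006,0],0,-1],[[0,0.006,0],0,-1]]'|tr '\n' ' '; done
```

```text
clock: 6.7 eef_pos: [586.8, -9.9, 163.4] orientation: [-1.21, 1.208, -1.208] force: [-1.4, 1.2, -0.1] gripper_width: 0.6 clock: 7.0 eef_pos: [586.7, -9.8, 160.1] orientation: [-1.21, 1.208, -1.208] force: [-0.5, 0.5, -1.3] gripper_width: 0.4
```

```bash
python3 -m inch '[[[0,0.003,0],0,-1],[[0,0.006,0],0,-1],[[0,0.006,0],0,-1]]'|tr '\n' ' '
python3 -m inch '[[[0,0.003,0],0,-1],[[0,0.005,0],0,-1],[[0,0.005,0],0,-1]]'|tr '\n' ' '
```

```text
clock: 7.3 eef_pos: [586.6, -9.9, 156.9] orientation: [-1.21, 1.209, -1.208] force: [0.0, 0.5, -1.0] gripper_width: 0.6 clock: 7.6 eef_pos: [586.7, -9.9, 154.4] orientation: [-1.21, 1.209, -1.208] force: [0.5, -0.0, -0.8] gripper_width: 0.7
```

```bash
for i in 1 ; do python3 -m inch '[[[0,0.003,0],0,-1],[[0,0.005,0],0,-1],[[0,0.005,0],0,-1]]'|tr '\n' ' '
python3 -m inch '[[[0,0.003,0],0,-1],[[0,0.005,0],0,-1],[[0,0.005,0],0,-1]]'|tr '\n' ' '; done
```

```text
clock: 7.9 eef_pos: [586.7, -9.8, 151.9] orientation: [-1.21, 1.209, -1.208] force: [-0.2, 0.5, 0.7] gripper_width: 0.5 clock: 8.2 eef_pos: [586.6, -9.9, 149.4] orientation: [-1.21, 1.209, -1.208] force: [0.2, -0.3, -0.1] gripper_width: 0.4
```

Below 150 without contact, so the board slopes down. I continue.

```bash
python3 -m inch '[[[0,0.003,0],0,-1],[[0,0.005,0],0,-1],[[0,0.005,0],0,-1]]'|tr '\n' ' '
python3 -m inch '[[[0,0.003,0],0,-1],[[0,0.005,0],0,-1],[[0,0.005,0],0,-1]]'|tr '\n' ' '
```

```text
clock: 8.5 eef_pos: [586.7, -9.9, 146.9] orientation: [-1.21, 1.209, -1.208] force: [-0.2, 0.4, 0.7] gripper_width: 0.4 clock: 8.8 eef_pos: [586.7, -9.9, 144.5] orientation: [-1.21, 1.209, -1.208] force: [-0.7, -0.5, 0.2] gripper_width: 0.5
```

```bash
python3 -m inch '[[[0,0.003,0],0,-1],[[0,0.004,0],0,-1],[[0,0.004,0],0,-1]]'|tr '\n' ' '
python3 -m inch '[[[0,0.003,0],0,-1],[[0,0.004,0],0,-1],[[0,0.004,0],0,-1]]'|tr '\n' ' '
```

```text
clock: 9.1 eef_pos: [586.7, -9.9, 142.5] orientation: [-1.21, 1.209, -1.208] force: [0.6, -0.9, -0.0] gripper_width: 0.3 clock: 9.4 eef_pos: [586.9, -9.9, 141.5] orientation: [-1.209, 1.208, -1.209] force: [-3.3, 0.3, 9.4] gripper_width: 0.2
```

```bash
python3 -m inch '[[[0,-0.089,0],0,-1],[[0.09,-0.089,0],0,-1],[[0.19,-0.089,0],0,-1],[[0.29,-0.089,0],0,-1],[[0.38,-0.089,0],0,-1],[[0.39,-0.07,0],0,-1],[[0.39,-0.055,0],0,-1],[[0.39,-0.048,0],0,-1],[[0.39,-0.044,0],0,-1],[[0.39,-0.044,0],0,-1],[[0.39,-0.044,0],0,-1]]'|tr '\n' ' '
```

```text
clock: 10.5 eef_pos: [587.2, -204.0, 162.9] orientation: [-1.21, 1.207, -1.208] force: [-0.3, -0.4, -0.2] gripper_width: 0.6
```

```bash
python3 -m inch '[[[0,0.001,0],0,-1],[[0,0.002,0],0,-1],[[0,0.003,0],0,-1],[[0,0.004,0],0,-1],[[0,0.004,0],0,-1]]'|tr '\n' ' '
python3 -m inch '[[[0,0.0005,0],0,-1],[[0,0.001,0],0,-1],[[0,0.001,0],0,-1]]'|tr '\n' ' '
```

```text
clock: 11.0 eef_pos: [586.9, -204.9, 160.6] orientation: [-1.21, 1.209, -1.209] force: [0.2, 0.4, 0.3] gripper_width: 0.6 clock: 11.3 eef_pos: [587.0, -204.9, 160.4] orientation: [-1.21, 1.208, -1.209] force: [0.1, 0.2, 2.1] gripper_width: 0.4
```

```bash
python3 -m inch '[[[0,0.0006,0],0,-1],[[0,0.0012,0],0,-1],[[0,0.0012,0],0,-1],[[0,0.0012,0],0,-1]]'|tr '\n' ' '
```

```text
clock: 11.7 eef_pos: [587.2, -205.0, 160.3] orientation: [-1.209, 1.207, -1.209] force: [-1.7, -0.8, 8.2] gripper_width: 0.5
```

```bash
python3 -m inch '[[[-0.004,0,0],0,-1],[[-0.01,0,0],0,-1],[[-0.018,0,0],0,-1],[[-0.026,0,0],0,-1],[[-0.034,0,0],0,-1],[[-0.042,0,0],0,-1],[[-0.05,0,0],0,-1],[[-0.058,0,0],0,-1],[[-0.066,0,0],0,-1],[[-0.07,0,0],0,-1],[[-0.07,0,0],0,-1]]'|tr '\n' ' '; python3 -c "
from h import *
cv2.imwrite('pics/top2.png',cv2.resize(snapshot('top')[150:270,205:405],None,fx=4,fy=4,interpolation=cv2.INTER_CUBIC))
cv2.imwrite('pics/w2.png',snapshot('wrist'));to([0,0,0])"
```

```text
clock: 12.8 eef_pos: [587.4, -169.8, 160.3] orientation: [-1.209, 1.207, -1.21] force: [0.6, 1.1, 6.6] gripper_width: 0.3 t 12.9 pos [ 587.4 -169.8  160.3] head -89.94 F [0.6 0.9 6.6] w 0.3 shift [-0.341   0.3184 -1.1751] yaw None
```

View pics/w2.png

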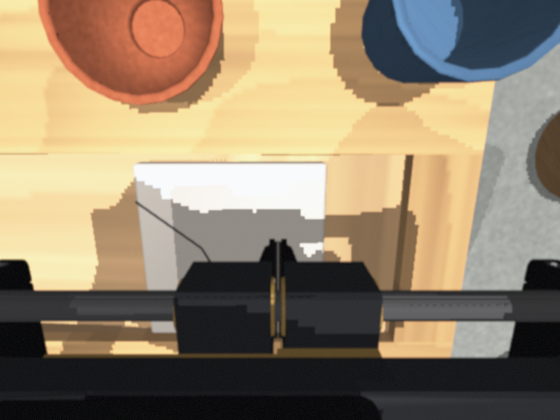

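The wrist view shows the tile following: its rear edge is at col 325 and the stop at col 405, a gap of about 43 mm. I drag 16 mm more, then go behind it to push.

```bash
python3 -m inch '[[[-0.004,0,0],0,-1],[[-0.01,0,0],0,-1],[[-0.018,0,0],0,-1],[[-0.026,0,0],0,-1],[[-0.032,0,0],0,-1],[[-0.032,0,0],0,-1],[[-0.032,-0.01,0],0,-1],[[-0.032,-0.04,0],0,-1],[[0.05,-0.04,0],0,-1],[[0.078,-0.04,0],0,-1],[[0.078,-0.04,0],0,-1],[[0.078,-0.04,0],0,-1]]'|tr '\n' ' '; python3 -c "
from h import *
cv2.imwrite('pics/w3.png',snapshot('wrist'));to([587,-209,156])"
```

```text
clock: 14.1 eef_pos: [586.6, -208.5, 179.1] orientation: [-1.209, 1.21, -1.208] force: [-0.1, 0.9, -0.3] gripper_width: 0.4 t 14.15 pos [ 586.7 -208.1  179.2] head -89.95 F [0.1 0.2 0.4] w 0.8 shift [0.0017 0.0465 0.0007] yaw None
```

View pics/w3.png

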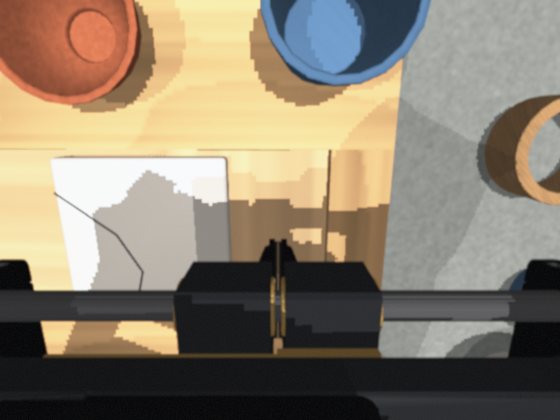

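The tile's rear edge is at col 230, the stop at 328 and the fingers at 278, so there is room behind the tile. I lower to z≈157.5 and push gently.

```bash
python3 -m inch '[[[0,0.02,0],0,-1],[[0,0.035,0],0,-1],[[0,0.043,0],0,-1],[[0,0.043,0],0,-1],[[-0.01,0.043,0],0,-1],[[-0.02,0.043,0],0,-1],[[-0.028,0.043,0],0,-1],[[-0.036,0.043,0],0,-1],[[-0.044,0.043,0],0,-1],[[-0.053,0.043,0],0,-1],[[-0.053,0.043,0],0,-1]]'|tr '\n' ' '
python3 -m inch '[[[-0.008,0.0006,0],0,-1],[[-0.018,0.0013,0],0,-1],[[-0.028,0.002,0],0,-1],[[-0.038,0.0028,0],0,-1],[[-0.048,0.0035,0],0,-1],[[-0.058,0.0042,0],0,-1],[[-0.068,0.005,0],0,-1],[[-0.078,0.0057,0],0,-1],[[-0.088,0.0064,0],0,-1],[[-0.1,0.0073,0],0,-1]]'|tr '\n' ' '; python3 -c "
from h import *
cv2.imwrite('pics/w4.png',snapshot('wrist'));to([587,-209,156])"
```

```text
clock: 15.25 eef_pos: [586.9, -181.8, 158.1] orientation: [-1.21, 1.208, -1.208] force: [-0.1, 0.8, 0.6] gripper_width: 0.8 clock: 16.25 eef_pos: [586.8, -132.0, 154.3] orientation: [-1.21, 1.208, -1.209] force: [0.1, 0.7, -0.5] gripper_width: 0.5 t 16.3 pos [ 586.8 -131.2  154.3] head -89.92 F [-0.1  1.4 -0.5] w 0.5 shift [ 0.1557 -0.0034  0.0002] yaw None
```

View pics/w4.png

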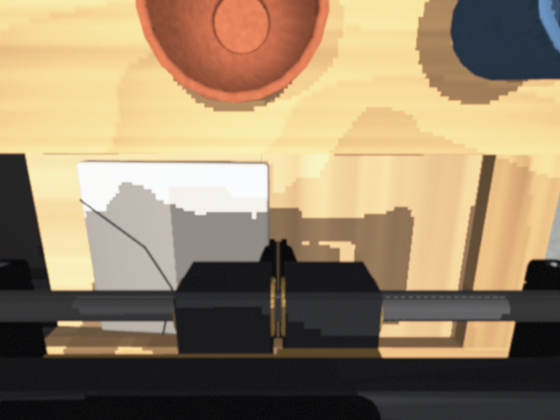

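The tile is against the fingers, with its rear edge at col 268, and the lane edge shows at col 40. I keep pushing down the slope and off the edge.

```bash
python3 -m inch '[[[-0.012,0.0009,0],0,-1],[[-0.024,0.0018,0],0,-1],[[-0.036,0.0026,0],0,-1],[[-0.048,0.0035,0],0,-1],[[-0.06,0.0044,0],0,-1],[[-0.072,0.0053,0],0,-1],[[-0.084,0.0061,0],0,-1],[[-0.096,0.007,0],0,-1],[[-0.108,0.0079,0],0,-1],[[-0.12,0.0088,0],0,-1]]'|tr '\n' ' '
python3 -m inch '[[[-0.012,0.0009,0],0,-1],[[-0.024,0.0018,0],0,-1],[[-0.038,0.0026,0],0,-1],[[-0.052,0.0035,0],0,-1],[[-0.068,0.005,0],0,-1],[[-0.084,0.006,0],0,-1],[[-0.1,0.0073,0],0,-1],[[-0.116,0.0084,0],0,-1],[[-0.116,0.0084,0],0,-1]]'|tr '\n' ' '
python3 -m inch '[[[0,-0.08,0],0,-1],[[0,-0.18,0],0,-1],[[0,-0.23,0],0,-1],[[0,-0.23,0],0,-1]]'|tr '\n' ' '
 python3 -c "
from h import *
a=snapshot('wrist');b=snapshot('side')[150:290,190:390]
cv2.imwrite('pics/w5.png',np.hstack([cv2.resize(a,(400,300)),cv2.resize(b,(400,280))[:300] if 0 else cv2.resize(b,(400,300))]));to([522.9,156,260],-8)"
```

```text
clock: 17.3 eef_pos: [586.8, -71.8, 150.0] orientation: [-1.21, 1.208, -1.209] force: [-0.3, 1.0, -0.2] gripper_width: 0.5 clock: 18.2 eef_pos: [586.7, -13.3, 145.7] orientation: [-1.21, 1.208, -1.208] force: [-0.1, -0.1, 0.1] gripper_width: 0.5 clock: 18.6 eef_pos: [587.9, -14.6, 264.7] orientation: [-1.206, 1.203, -1.212] force: [0.3, -1.3, -0.3] gripper_width: 0.5 t 18.7 pos [586.5 -14.4 260.7] head -89.95 F [ 0.1 -0.6 -1.1] w 1.0 shift [-0.341   0.0012 -0.127 ] yaw -0.4553
```

View pics/w5.png

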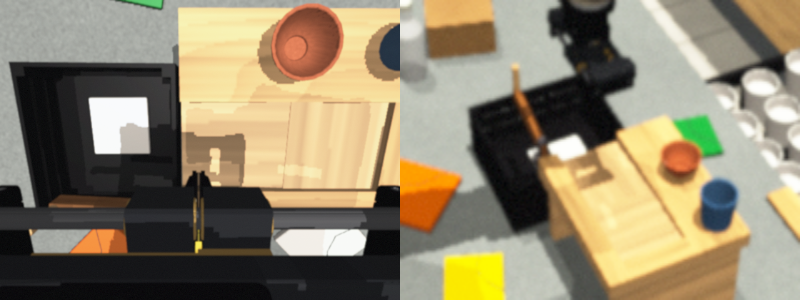

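The tile lies flat in the crate (left panel, about (120,125)) and the gate is still open. Now I go back to the pin.

```bash
python3 -m inch '[[[-0.34,0,-0.13],-0.4553,0],[[-0.34,0,-0.13],-0.4553,0],[[-0.34,0,-0.13],-0.4553,0],[[-0.34,0,-0.13],-0.4553,0],[[-0.34,0,-0.13],-0.4553,0],[[-0.34,0,-0.13],-0.4553,0],[[-0.34,0,-0.13],-0.4553,0],[[-0.34,0,-0.13],-0.4553,0],[[-0.34,0,-0.13],-0.4553,0],[[-0.34,0,-0.13],-0.4553,0],[[-0.34,0,-0.13],-0.4553,0],[[-0.34,0,-0.13],-0.4553,0]]'|tr '\n' ' ';  python3 -c "
from h import *
to([522,156,190.5],-8)"
```

```text
clock: 19.9 eef_pos: [521.3, 155.5, 259.7] orientation: [-1.568, 0.113, -0.11] force: [-0.3, -0.0, -0.1] gripper_width: 47.0 t 19.9 pos [521.3 155.5 259.7] head -8.14 F [-0.3 -0.  -0.1] w 47.0 shift [0.0015 0.1384 0.0013] yaw -0.0008
```

```bash
python3 -m inch '[[[0,0.06,0.001],0,0],[[0,0.11,0.001],0,0],[[0,0.138,0.001],0,0],[[0,0.138,0.001],0,0],[[0,0.138,0.001],0,-1],[[0,0.138,0.001],0,-1],[[0,0.138,0.001],0,-1],[[0,0.138,0.001],0,-1],[[0,0.138,0.001],0,-1],[[0,0.138,0.001],0,-1]]' 15|tr '\n' ' ';  python3 - <<'E'
from h import *
to([522,156,190.5],-8)
R=Ro.from_rotvec(get_state()["orientation"]).as_matrix()
P=get_state()["eef_pos"]; c=np.array([513.5,21,0]); r=136.
t0=np.arctan2(P[1]-c[1],P[0]-c[0]); print(t0)
th=np.linspace(t0,0.02,13)[1:]
print([[ *(R.T@np.array([r*(np.cos(t)-np.cos(t0)),r*(np.sin(t)-np.sin(t0)),0])/500).round(4), round(np.degrees(t0-t)/180,3)] for t in th])
E
```

```text
clock: 20.9 eef_pos: [521.7, 156.1, 192.0] orientation: [-1.568, 0.109, -0.11] force: [0.2, 0.3, 1.6] gripper_width: 11.9 t 20.9 pos [521.7 156.1 192. ] head -7.99 F [0.2 0.3 1.6] w 11.9 shift [ 0.0006  0.0031 -0.0001] yaw 0.0
1.5100975515164816
[[np.float64(0.0337), np.float64(0.0), np.float64(0.0006), np.float64(0.04)], [np.float64(0.0673), np.float64(0.0), np.float64(-0.0031), np.float64(0.079)], [np.float64(0.1002), np.float64(0.0), np.float64(-0.0108), np.float64(0.119)], [np.float64(0.1318), np.float64(0.0001), np.float64(-0.0226), np.float64(0.158)], [np.float64(0.1617), np.float64(0.0001), np.float64(-0.0382), np.float64(0.198)], [np.float64(0.1895), np.float64(0.0001), np.float64(-0.0573), np.float64(0.237)], [np.float64(0.2147), np.float64(0.0001), np.float64(-0.0798), np.float64(0.277)], [np.float64(0.2369), np.float64(0.0001), np.float64(-0.1052), np.float64(0.316)], [np.float64(0.2558), np.float64(0.0001), np.float64(-0.1332), np.float64(0.356)], [np.float64(0.2711), np.float64(0.0001), np.float64(-0.1633), np.float64(0.395)], [np.float64(0.2825), np.float64(0.0001), np.float64(-0.195), np.float64(0.435)], [np.float64(0.29), np.float64(0.0001), np.float64(-0.228), np.float64(0.474)]]
```

```bash
python3 -m inch '[[[0.0337,0,0.0006],0.04,-1],[[0.0673,0,-0.0031],0.079,-1],[[0.1002,0,-0.0108],0.119,-1],[[0.1318,0,-0.0226],0.158,-1],[[0.1617,0,-0.0382],0.198,-1],[[0.1895,0,-0.0573],0.237,-1],[[0.2147,0,-0.0798],0.277,-1],[[0.2369,0,-0.1052],0.316,-1],[[0.2558,0,-0.1332],0.356,-1],[[0.2711,0,-0.1633],0.395,-1],[[0.2825,0,-0.195],0.435,-1],[[0.29,0,-0.228],0.474,-1]]'|tr '\n' ' '
python3 -m inch '[[[0,0,0],0,-1],[[0,0,0],0,-1],[[0,0,0],0,-1]]'|tr '\n' ' '
```

```text
clock: 22.1 eef_pos: [650.3, 22.7, 192.1] orientation: [-1.177, 1.254, -1.256] force: [0.1, 1.1, 2.6] gripper_width: 11.6 clock: 22.4 eef_pos: [650.2, 23.6, 192.1] orientation: [-1.182, 1.247, -1.25] force: [5.9, -0.3, 1.3] gripper_width: 11.5
```

The pin is at y≈23.6, so the gate is at about 0.02 rad. I release and lift clear.

```bash
python3 -m inch '[[[0,0,0],0,0],[[0,0,0],0,0],[[0,0,0],0,0],[[0,0,0],0,0],[[0,-0.05,0],0,0],[[0,-0.12,0],0,0],[[0,-0.22,0],0,0],[[0,-0.28,-0.1],0,0],[[0,-0.28,-0.2],0,0],[[0,-0.28,-0.3],0,0],[[0,-0.28,-0.3],0,0],[[0,-0.28,-0.3],0,0]]'|tr '\n' ' '; python3 -c "
from h import *
cv2.imwrite('pics/s6.png',cv2.resize(np.hstack([snapshot('top')[140:280,200:400],snapshot('side')[150:290,190:390]]),(800,280)));to([0,0,0])"
```

```text
clock: 23.6 eef_pos: [498.8, 31.9, 332.7] orientation: [-1.18, 1.25, -1.252] force: [0.7, -0.6, 0.2] gripper_width: 47.4 t 23.7 pos [500.6  31.6 332. ] head -93.3 F [ 0.8  0.3 -0.5] w 47.5 shift [ 0.1207  0.663  -0.9965] yaw None
```

View pics/s6.png

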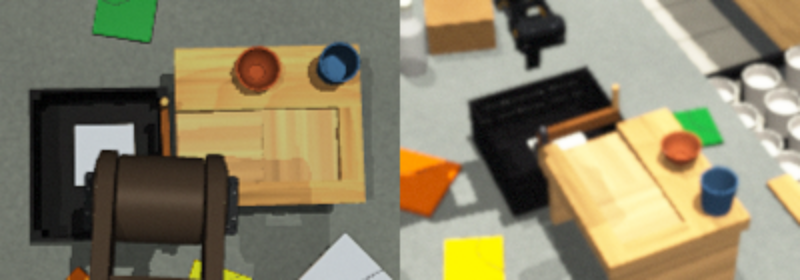

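The gate is shut, with the bar at (165,100) to (165,150) lying along the edge. The tile is in the crate at (105,155), the cup and dish haven't moved, and the arm is clear of everything.

```bash
python3 -c "
from rig import *
print(finish_job())"
```

```text
the job is handed in; nothing more can be done
None
```

The job is handed in: the cracked white tile is in the crate and the gate is shut again. It took about 24 s of the 72 s allowed; the hand-in gave no verdict.

- **Gate:** I gripped the pin, swung the gate to about 1.5 rad, and later swung it back. The pin's position when I let go puts it at about 0.02 rad.
- **Tile:** Probing showed the front board slopes down, about 9 mm lower at the edge. I dragged the tile about 50 mm with a light press (readings of 6.6 to 8.2 N). Then I pushed it from behind down the slope and over the edge, with readings of about 1 N.
- **Last checks:** The final pictures show the tile flat in the crate, the bar along the lane's edge, the cup and dish in place, and the arm clear. I didn't check the bench bystanders one by one, but the arm never went near them.
- **Failed or disagreeing checks:** None failed. The pin's measured position was 2 to 4 mm off the first estimate, which the grip absorbed.

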